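# Fit the newly cast volume knob to the radio and keep it pressed

## Task

The new volume knob for the radio has been cast and the mould is open: take the knob and lift it out of the lower mould half, turn it so that the flat in its bore matches the flat on the radio's D-shaped stem, and push it fully home. Then press it down against the spring and keep holding it down, as for the long press that switches the radio on: finish with the fingers still gripping the knob and the stem still pressed in. Leave the mould halves, nail clipper, pill organizer and vase where they are.

Things in the scene. Friction and masses are not known exactly. Their poses are not given: they have to be found in the camera images.
- knob: Dark grey cast pointer knob, 35 g: round skirt 42 mm across and 15 mm high, on it a grip bar 12 mm thick, 15 mm high (30 mm in all). Origin: centre of the underside; z up its axis, x to the bar's pointed end, y across the bar. It starts upright in the cavity of the lower mould half, skirt top flush with the mould's top face, only the bar standing above.
- knob_grip (a point): Middle of the knob's grip bar, on the axis, 22.5 mm above the underside, 7.5 mm above the skirt (axes as the knob's). The bar runs from x = -19 to +21 mm; its sides are flat and parallel (12 mm apart along y) from x = -19 to +12 mm, then taper to the point.
- knob_point (a point): The top of the pointed end of the bar, 21 mm from the axis towards +x, 30 mm above the underside.
- knob_bore (a point): Centre of the blind end of the knob's bore, on the axis, 12 mm above the underside (axes as the knob's). The D-shaped bore opens in the underside, 12 mm deep, 11.2 mm across its round part, its flat 1.85 mm from the axis on the +x side (the side of the bar's point), 1 mm lead-in round the mouth but none on the flat. With the knob home this point lies on stem_tip.
- stem_tip (a point): Centre of the top end of the radio's bare upright steel D-shaped stem: 10 mm across its round part, flat 1.25 mm from the axis, top 1 mm chamfered. z up the stem, x points out of the flat. The tip is 17 mm above the radio's top, 102 mm above the table. The stem also turns about its axis with the knob (about 0.008 N m).
- stem (a joint): How far the stem is pressed down, m: 0 = up, 0.003 = fully in. A spring pushes it back up: it starts to move at about 2 N and is fully in at about 6 N. With the knob home there are 5 mm under its skirt, 2 mm with the stem fully in.
- radio: Table radio, white housing with wooden cheeks, 95 mm deep (x), 200 wide (y), 85 high with feet, standing firm (cannot be moved). Origin: centre of the underside; the front with speaker cloth faces -x. The stem stands on top at x = 0, y = -50 mm in a round black dial plate; a folded aerial lies along the rear edge (x = +40 mm), up to 10 mm above the top.
- mould: Lower half of a off-white printed two-part mould, 80 x 80 x 22 mm, 200 g, loose, the knob in its round cavity (44 mm across, 15 mm deep, 1 mm play all round; a smaller D-shaped core 10 mm high stands in the knob's bore). Origin: centre of the underside; x as the knob's x at the start. Four locating pins 4 mm high stand on top at x, y = +-32 mm.
- mould_top: Upper mould half set aside, cavity up: off-white block 80 x 80 x 26 mm with a slot for the bar. Bystander. Origin: centre of the underside.
- nail_clipper: Steel nail clipper lying flat, 58 x 13 x 11 mm, long along its x. Bystander. Origin: centre of the underside.
- pill_organizer: Round grey pill organizer, 110 mm across, 28 mm high, seven press-button lids. Bystander. Origin: centre of the underside.
- vase: Empty green glass bud vase, 56 mm across, 120 mm high. Bystander. Origin: centre of the underside.

How it is judged:
By the outcome, as a careful person would: the job done as asked, in the order asked, and still so for the second after the job is handed in, while the arm keeps its last pose, push and grip.
It also fails if it takes over 45 s, if anything falls off the work surface, if the arm or the gripper's body presses on something with over 40 N, if the wrist force passes 120 N, or if a joint passes its speed limit or range.

## Robot

A 7-joint arm with a two-finger parallel gripper is mounted at the origin on the work surface. World frame = base frame: x ahead of the robot, y to its left, z up, the work surface at z = 0. Lengths are in m, angles in rad, forces in N, time in s.
With the tool pointing down it reaches from about 0.4 to 0.85 m from the base axis. Payload 4.5 kg.
Tool frame: the origin (TCP) lies at the very end of the fingers, on their centre line; the grasp point (between the pads) lies 19 mm behind it; y points along the fingers, x is the direction in which the jaws open and shut, and the axes are right-handed (so a half turn about y gives the same grasp; the last joint's range is limited). The gripper opens to 88 mm and grips with 3 to 60 N. Pads are 18 mm wide; open, the fingers measure 123 mm over their backs; the gripper's body (75 mm by 187 mm) begins 45 mm behind the grasp point.
Start: joints at [1.292, 0.689, -0.195, 1.565, 0.157, 0.902, -0.215], TCP at [0.192, -0.595, 0.207] pointing down, gripper open.
Joint ranges: [-3.01, 3.01], [-0.46, 2.08], [-1.47, 1.51], [0.13, 2.56], [-1, 4.14], [0.04, 2.09], [-2.66, 2.66]. Speed limits (rad/s): [2.57, 2.57, 3.14, 3.14, 3.14, 3.14, 3.14].

## Interface

Orientations are given as a unit quaternion [x, y, z, w].
In Python, from rig import bot, jaws, solver, telemetry, viewer, order gives the robot as it stands. Calls block until the motion is done:
- bot.move_pose(position, orientation): joint-space move of the TCP to a pose.
- bot.movel(position, attitude=None, feed=0.15, guard=None): straight line of the TCP; attitude=None keeps the orientation; feed is the mean speed in m/s. With guard (N) it stops when the force on the tool has changed by that much, and returns True; else False.
- bot.set_joints(angles): joint-space move.
- jaws.let_go() and jaws.clamp(f_grip=None): open the fingers fully, or close them until they stop; f_grip is the grip in N (None keeps the last).
- bot.wait(seconds).
- solver.solve_ik(position, orientation): joint angles nearest the present ones, or None.
- telemetry.sense(): the state.
- viewer.read_camera(name): name is "side" or "top"; returns a dict with "pixels" (420x560x3 uint8, blue, green, red), "z_map" (420x560 float32, m along the optical axis (not along the pixel's ray), 0 where there is no reading), "camera_matrix" (3x3 intrinsics, pixels), "k1" (the pictures are not rectified: a ray, as slopes to the right and down, at radius r is drawn at 1 + k1 r^2 times it, then the intrinsics apply), "world_to_cam" (4x4, takes a point from world to camera coordinates). Camera axes: x right, y down, z forward; pixel columns grow to the right and rows downward; lengths in m; the calibration is good to about 2 mm. A picture is of the moment at which its call begins.
A pose or a line that the arm cannot do raises bot.MotionError and nothing moves.
- order.finish_job(): hands the job in, once; it reports no verdict.
The state is a dict: "time_s": time; "q": joint angles; "joint_velocities": joint speeds; "effort": joint torques, N m; "ee_pos": TCP position; "tcp_rot": TCP orientation; "force": force on the tool from outside, world axes, zero at the start; "ft_torque": the same for the moment, N m; "finger_gap": finger opening in m.
Only numpy, scipy, OpenCV 4.12 (cv2) and the standard library are available. Lean on these libraries where they do the work, as an engineer would, in place of code of your own. Each camera call takes 0.05 s, during which the arm holds its last target. There are 200 camera calls.

## Working session

There is one attempt and no reset: what is moved stays moved. The work goes in short steps, each a Python script; the robot and the scene stay as the last script left them, time stands still between calls to the robot, and variables do not carry over. Pictures are saved under pics/ and viewed, about 8 in all and at most 12, crops included, and the job is handed in when it is done.

```bash
mkdir -p pics && ls && python3 - <<'E'
from rig import viewer, telemetry
import cv2, numpy as np
for n in ("top","side"):
    d=viewer.read_camera(n); cv2.imwrite(f"pics/{n}0.png",d["pixels"]); np.savez(f"{n}0.npz",**d)
    print(n,d["camera_matrix"].tolist(),d["k1"],np.round(d["world_to_cam"],4).tolist())
print(telemetry.sense())
E
```

```text
pics
top [[514.8858588137277, 0.0, 285.2463201888187], [0.0, 514.8858588137277, 209.2221036275925], [0.0, 0.0, 1.0]] -0.03851952511434808 [[0.0193, -0.9998, -0.0037, 0.0174], [-0.9848, -0.0184, -0.1729, 0.607], [0.1728, 0.007, -0.9849, 1.1604], [0.0, 0.0, 0.0, 1.0]]
side [[397.95602934173974, 0.0, 279.380568955525], [0.0, 397.95602934173974, 208.5363362417472], [0.0, 0.0, 1.0]] -0.06435675837052175 [[0.9815, -0.1909, -0.0157, -0.5617], [-0.1096, -0.4927, -0.8633, 0.1645], [0.157, 0.849, -0.5045, 0.7775], [0.0, 0.0, 0.0, 1.0]]
{'time_s': 0.1, 'q': array([ 1.29176992,  0.68988267, -0.19453424,  1.5662015 ,  0.15728401,
        0.90249322, -0.21512629]), 'joint_velocities': array([ 1.01885118e-03,  8.35443551e-04,  1.75093436e-03, -3.01298845e-03,
        9.07869526e-05,  7.76882131e-04,  8.51872590e-04]), 'effort': array([-2.99570835e-03, -5.28489983e+01, -1.27142373e+00, -1.53834057e+01,
       -5.25857380e-02,  2.04168777e-03,  3.52792892e-05]), 'ee_pos': array([ 0.19212761, -0.59410974,  0.20621178]), 'tcp_rot': array([-0.57148951,  0.4164697 , -0.41551974,  0.57209796]), 'force': array([-0.16209977, -0.07485047,  0.35640106]), 'ft_torque': array([-0.00616523, -0.01811619,  0.03350538]), 'finger_gap': 0.08807962284185157}
```

View pics/top0.png

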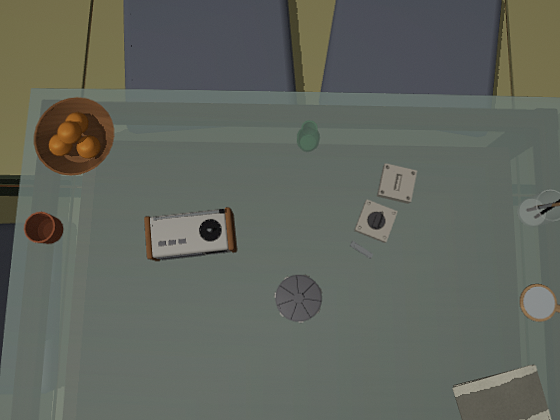

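View pics/side0.png

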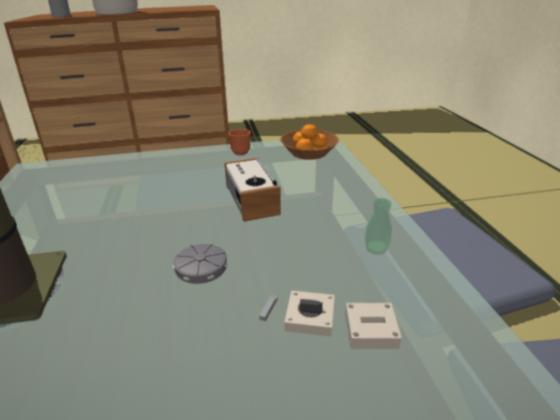

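The top view shows the radio around (190,233) with its dial at (210,230), the mould with the knob at (376,221), the mould top at (398,183) and the clipper at (361,249). The vase is at (308,138) and the organizer at (299,298). Next I'll enlarge crops of the mould and the dial from both cameras.

```bash
cat > h.py <<'E'
import numpy as np, cv2
from scipy.spatial.transform import Rotation as R
def cam(d): 
    return d["camera_matrix"],float(d["k1"]),d["world_to_cam"]
def ray(d,u,v):
    K,k1,T=cam(d); s=cv2.undistortPoints(np.array([[[u,v]]],float),K,np.array([k1,0,0,0]))[0,0]
    M=np.linalg.inv(T); return M[:3,3], M[:3,:3]@np.array([s[0],s[1],1])
def at_z(d,u,v,z):
    o,r=ray(d,u,v); return o+r*(z-o[2])/r[2]
def proj(d,P):
    K,k1,T=cam(d); rv=cv2.Rodrigues(T[:3,:3])[0]
    return cv2.projectPoints(np.atleast_2d(np.array(P,float)),rv,T[:3,3],K,np.array([k1,0,0,0]))[0][:,0]
def crop(img,x0,y0,w,h,s,gamma=0.6):
    c=cv2.resize(img[y0:y0+h,x0:x0+w],None,fx=s,fy=s,interpolation=cv2.INTER_CUBIC)
    c=(255*(c/255.)**gamma).astype(np.uint8)
    for i in range(0,w,10): 
        cv2.line(c,(i*s,0),(i*s,5),(0,0,255),1); cv2.putText(c,str(x0+i),(i*s,15),0,.3,(0,0,255))
    for i in range(0,h,10): 
        cv2.line(c,(0,i*s),(5,i*s),(0,0,255),1); cv2.putText(c,str(y0+i),(6,i*s+4),0,.3,(0,0,255))
    return c
E
python3 - <<'E'
from h import *
t=np.load("top0.npz"); s=np.load("side0.npz")
a=np.hstack([crop(t["pixels"],350,195,54,50,7),crop(t["pixels"],186,205,56,50,7)])
b=np.hstack([crop(s["pixels"],284,286,54,42,7),crop(s["pixels"],226,160,56,42,7)])
m=np.vstack([a,b]); print(m.shape)
cv2.imwrite("pics/crops0.png",m[:600,:800])
for n,u,v,z in (("knob",376,221,.037),("dial",210,230,.085),("mouldtop",398,183,.026)): print(n,at_z(t,u,v,z))
# depth check
for n,u,v in (("mould",365,213),("radio",180,228)):
    o,r=ray(t,u,v); print(n,o+r*t["z_map"][v,u])
E
```

```text
(644, 770, 3)
knob [ 0.58489852 -0.18737682  0.037     ]
dial [0.5495864  0.19938001 0.085     ]
mouldtop [ 0.68116096 -0.24397289  0.026     ]
mould [ 0.60682376 -0.16403733  0.01882582]
radio [0.55257042 0.26781352 0.08713346]
```

View pics/crops0.png

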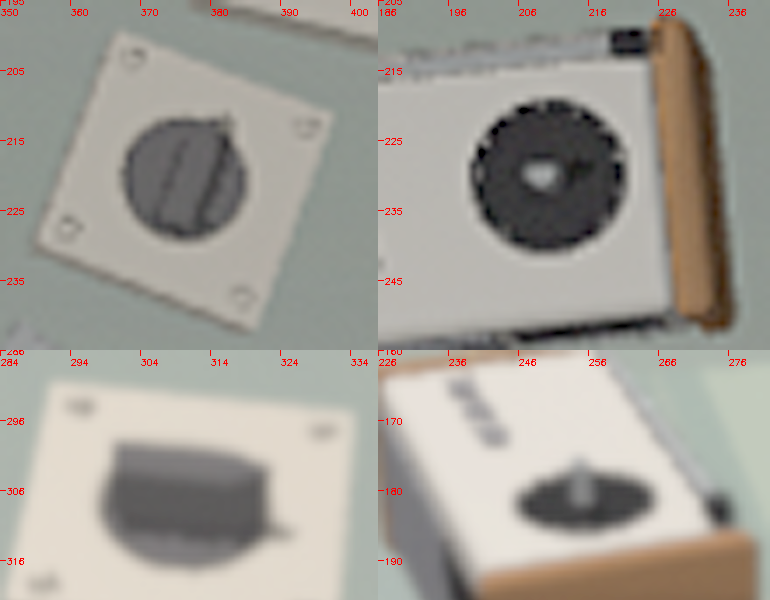

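The bar's point, with a shadow at its tip, lies up and right in the top view, near (382,212). The mould corners are near (367,199), (398,211), (387,242) and (355,230). The stem tip is near (209.3,230), and it looks wide along the row direction, so the flat faces roughly ±x. I need an averaged close-up of the stem to settle that.

```bash
python3 - <<'E'
from h import *
from rig import viewer
for n in ("top","side"):
    ds=[viewer.read_camera(n) for _ in range(10)]
    d=ds[0]; d["pixels"]=np.mean([x["pixels"] for x in ds],0).astype(np.float32); np.savez(f"{n}1.npz",**d)
t=np.load("top1.npz"); s=np.load("side1.npz")
m=np.hstack([crop(np.clip(t["pixels"],0,255),202,222,16,16,25),crop(np.clip(s["pixels"],0,255),247,170,16,16,25)])
m2=np.hstack([crop(t["pixels"],366,208,22,11,18),crop(s["pixels"],296,296,22,11,18)])
m2=np.vstack([m2[:, :792]])
m=np.vstack([m[:, :792],m2]); cv2.imwrite("pics/crops1.png",m); print(m.shape)
c=[at_z(t,u,v,.022)[:2] for u,v in ((366.9,199.3),(397.6,211),(386.7,242.1),(355,229.7))]
c=np.array(c); print("mould c",c.mean(0),"sides",np.linalg.norm(np.roll(c,-1,0)-c,axis=1))
e=np.roll(c,-1,0)-c; print("edge deg",np.degrees(np.arctan2(e[:,1],e[:,0])))
print("stem tip",at_z(t,209.3,230,.102)); 
# radio plate centre from dark circle x199.3..221.3, y219..241.2
print("dial",at_z(t,210.2,230.1,.086))
P=at_z(t,209.3,230,.102); Q=at_z(t,376,221,.037)
print("in side:",proj(s,[P]),proj(s,[[*c.mean(0),.037]]))
E
```

```text
(598, 792, 3)
mould c [ 0.58863158 -0.19131921] sides [0.07903705 0.08085301 0.08101762 0.08041577]
edge deg [-110.30641788  160.11950096   69.37759588  -21.2885039 ]
stem tip [0.54732361 0.19834091 0.102     ]
dial [0.54923434 0.19875945 0.086     ]
in side: [[253.42855742 175.57261174]] [[309.27606563 301.93258043]]h.py:15: RuntimeWarning: invalid value encountered in power
  c=(255*(c/255.)**gamma).astype(np.uint8)
h.py:15: RuntimeWarning: invalid value encountered in cast
  c=(255*(c/255.)**gamma).astype(np.uint8)
```

View pics/crops1.png

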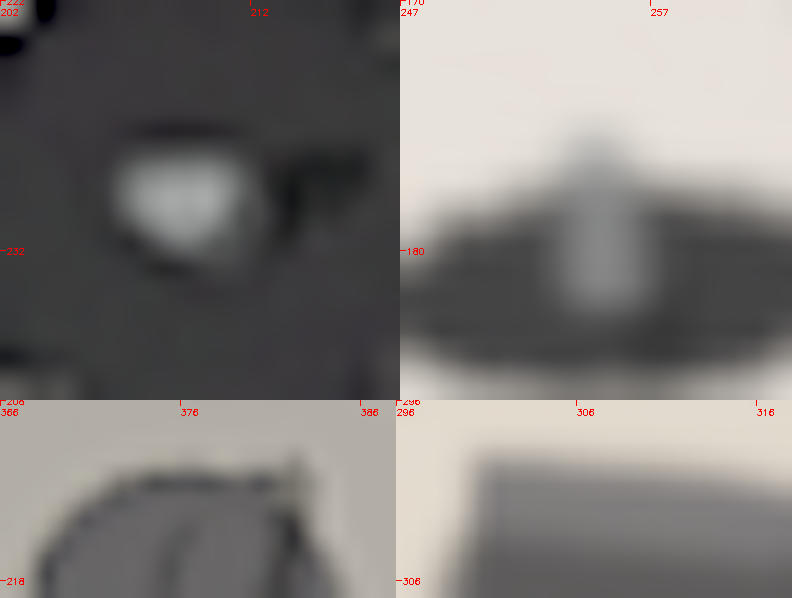

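In the top view the stem's straight edge is the upper one, at v≈228.3 from u≈206.5 to 211.5, with the rounded side below. So the flat faces about world +x. I'll fit its angle and move to the grasp.

```bash
cat >> h.py <<'E'
def tool(yaw,sgn=1):
    "tool down, jaw axis x across a bar whose x is at yaw"
    x=sgn*np.array([-np.sin(yaw),np.cos(yaw),0]); y=np.array([0,0,-1.]); 
    return R.from_matrix(np.c_[x,y,np.cross(x,y)]).as_quat()
E
python3 - <<'E'
from h import *
from scipy.optimize import minimize
from rig import bot,solver,telemetry
t=np.load("top1.npz"); g=t["pixels"].mean(2)
S=16;u0,v0,w=202,223,14
def D(x,y,a,z,r,f):
    th=np.linspace(0,2*np.pi,120); p=np.c_[r*np.cos(th),r*np.sin(th)]; p[:,0]=np.minimum(p[:,0],f)
    c,s=np.cos(a),np.sin(a); p=p@np.array([[c,s],[-s,c]])+[x,y]
    return np.round(((proj(t,np.c_[p,np.full(120,z)])-[u0,v0]+.5)*S)).astype(np.int32)
uu,vv=np.meshgrid(np.arange(w)+u0,np.arange(w)+v0)
sel=(uu<=212)&(np.hypot(uu-209.3,vv-230.3)<5)
def res(p,a):
    x,y,b=p[0]/1e3,p[1]/1e3,abs(p[2])
    def m(polys):
        k=np.zeros((w*S,w*S),np.float32); cv2.fillConvexPoly(k,cv2.convexHull(np.vstack(polys)),1)
        return cv2.resize(cv2.GaussianBlur(k,(0,0),b*S),(w,w),interpolation=cv2.INTER_AREA)
    A=m([D(x,y,a,.085,.005,.00125),D(x,y,a,.101,.005,.00125)]);B=m([D(x,y,a,.101,.005,.00125)]);C=m([D(x,y,a,.102,.004,.00125)])
    M=np.c_[np.ones(sel.sum()),A[sel],B[sel],C[sel]]
    co,*_=np.linalg.lstsq(M,g[v0:v0+w,u0:u0+w][sel],rcond=None)
    return np.sqrt(np.mean((M@co-g[v0:v0+w,u0:u0+w][sel])**2)),co
for a in range(-180,180,15) :
    if abs(a)>60 and a%45: continue
    r=minimize(lambda p:res(p,np.radians(a))[0],[548,198,.6],method="Nelder-Mead",options=dict(maxiter=120,initial_simplex=[[548,198,.6],[551,198,.6],[548,201,.6],[548,198,.9]]))
    print(a,round(r.fun,2),np.round(r.x,2),np.round(res(r.x,np.radians(a))[1]))
print("skirt",at_z(t,376.35,220.57,.022))
for sg in (1,-1):
    for n,p,yw in (("grasp",[.5885,-.191,.0235],-20.5),("place",[.548,.198,.11],0)):
        print(sg,n,solver.solve_ik(p,tool(np.radians(yw),sg)))
E
```

```text
-180 6.17 [547.33 199.48   0.69] [20.  5. 49. 74.]
-135 7.55 [548.02 198.92   1.28] [  23.  -21. -491.  887.]
-90 7.31 [548.19 199.29   1.31] [  25.    2. -630. 1033.]
-60 7.89 [548.36 199.26   1.2 ] [  22.   30. -456.  733.]
-45 7.91 [548.74 199.05   1.1 ] [  21.   18. -239.  466.]
-30 7.48 [549.13 198.92   0.94] [ 20.  -4. -41. 225.]
-15 5.64 [549.9  199.31   0.57] [21.  3. 77. 32.]
0 3.5 [5.5008e+02 1.9973e+02 4.4000e-01] [21. 12. 72. 19.]
15 4.15 [5.5006e+02 2.0000e+02 4.3000e-01] [20. 17. 62. 25.]
30 6.63 [549.73 200.23   0.57] [20. 21. 22. 75.]
45 7.93 [548.64 199.69   1.1 ] [  20.   37. -274.  480.]
60 8.28 [548.42 199.3    1.22] [  20.   54. -453.  696.]
90 8.51 [548.43 199.11   1.29] [  20.   70. -592.  864.]
135 8.2 [547.45 200.22   0.77] [20. -5. 44. 99.]
skirt [ 0.5882913  -0.19080752  0.022     ]
1 grasp [ 0.51107417  0.9723156  -0.49955257  1.69567412  0.70126837  0.66038882
  0.83762346]
1 place [-0.01231021  0.86182477 -0.74752516  1.76672642  0.77180873  0.83287714
  0.43580633]
-1 grasp [ 0.20994555  0.93172945  0.0531981   1.71304382 -0.08927569  0.49917256
 -1.60846427]
-1 place [-0.50891021  0.76957204  0.14424121  1.79407965 -0.18056207  0.590715
 -1.82529296]
```

```bash
python3 - <<'E'
from h import *
from rig import bot,jaws,telemetry,viewer
q=tool(np.radians(-20.5),1); p=np.array([.5895,-.190,.0])
bot.move_pose(p+[0,0,.20],q); bot.movel(p+[0,0,.05],feed=.12); bot.wait(.3)
st=telemetry.sense(); print(st["ee_pos"],st["time_s"],st["force"])
s=viewer.read_camera("side"); np.savez("side2.npz",**s)
Rm=R.from_quat(st["tcp_rot"]).as_matrix(); T=st["ee_pos"]
pts=[T]+[T+Rm@[k*a,0,0] for k in(1,-1) for a in(.044,.0615)]
print(np.round(proj(s,pts),1))
c=crop(s["pixels"],260,235,110,90,7); 
for i,(u,v) in enumerate(proj(s,pts)): cv2.circle(c,(int((u-260+.5)*7),int((v-235+.5)*7)),3,(0,255,0) if i else (0,0,255),1)
cv2.imwrite("pics/hover.png",c[:600])
E
```

```text
[ 0.58964761 -0.19011865  0.05030035] 4.8417 [ 0.73590417 -0.23656778  0.35881132]
[[309.9 295.7]
 [312.3 279.1]
 [313.2 273. ]
 [307.1 314.1]
 [305.9 322. ]]
```

View pics/hover.png

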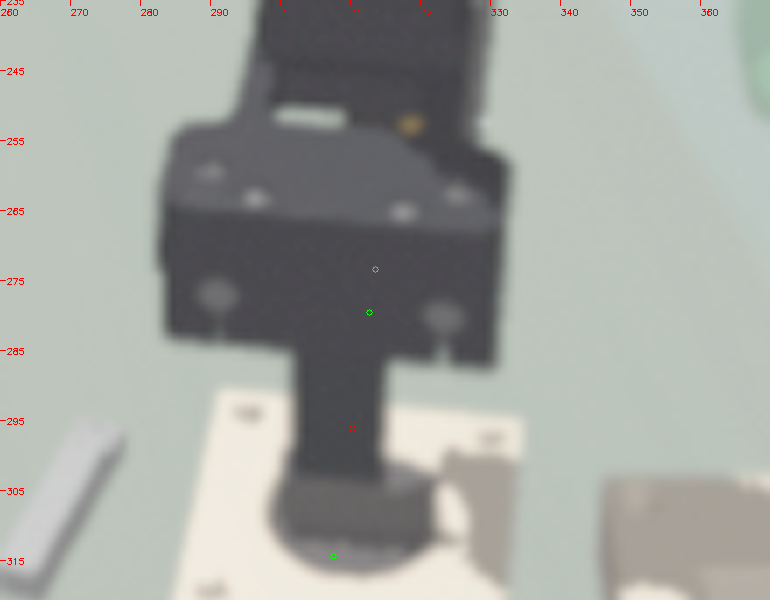

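The near fingertip ends at about (308,303), higher than the predicted (307,314–322). Before descending I'll check the depth and the finger gap.

```bash
python3 - <<'E'
from h import *
from rig import telemetry
s=np.load("side2.npz"); st=telemetry.sense(); print(st["finger_gap"],st["tcp_rot"],st["ee_pos"])
for u,v in((308,302),(308,300),(308,296),(304,298),(312,298),(308,288),(288,280),(326,280),(308,306),(290,300)):
    o,r=ray(s,u,v); P=o+r*s["z_map"][v,u]; L=R.from_quat(st["tcp_rot"]).inv().apply(P-st["ee_pos"]); print(u,v,np.round(P,4),"tool",np.round(L,4))
E
```

```text
0.08797040117449481 [ 0.58113192  0.40308537 -0.40295659 -0.58089058] [ 0.58960082 -0.19010177  0.05024035]
308 302 [ 0.5714 -0.2446  0.0899] tool [-0.0575 -0.0396 -0.002 ]
308 300 [ 0.571  -0.2457  0.0951] tool [-0.0586 -0.0449 -0.002 ]
308 296 [ 0.5711 -0.2444  0.1021] tool [-0.0573 -0.0519 -0.0017]
304 298 [ 0.565  -0.2438  0.0987] tool [-0.0589 -0.0484  0.0042]
312 298 [ 0.5768 -0.2472  0.0995] tool [-0.058  -0.0492 -0.008 ]
308 288 [ 0.5697 -0.2482  0.1219] tool [-0.0614 -0.0717 -0.0017]
288 280 [ 0.5364 -0.2612  0.1544] tool [-0.0853 -0.1041  0.0249]
326 280 [ 0.5865 -0.2796  0.1607] tool [-0.0849 -0.1104 -0.0285]
308 306 [ 0.5859 -0.1938  0.0302] tool [-0.0047  0.02    0.0022]
290 300 [ 0.5601 -0.1648  0.0227] tool [0.0134 0.0275 0.0365]
```

Both the depth and the picture put the finger end about 38 mm behind the reported TCP, so the stated tool length can't be trusted. I'll go down part-way and calibrate the offset from near.

```bash
python3 - <<'E'
from h import *
from rig import bot,jaws,telemetry,viewer
p=np.array([.5895,-.190,.0])
print(bot.movel(p+[0,0,.008],feed=.08,guard=6)); bot.wait(.3)
st=telemetry.sense(); print(st["ee_pos"],st["time_s"],st["force"])
s=viewer.read_camera("side"); np.savez("side3.npz",**s)
Rm=R.from_quat(st["tcp_rot"]).as_matrix(); T=st["ee_pos"]
for v in range(305,330):
    u=307; o,r=ray(s,u,v); P=o+r*s["z_map"][v,u]; print(v,np.round(Rm.T@(P-T),4),np.round(P[2],4),s["pixels"][v,u].mean().round())
pts=[T-Rm[:,1]*k+Rm[:,0]*a for k in(.034,.038,.042) for a in(-.0615,-.044,.044)]
c=crop(s["pixels"],270,250,90,75,8)
for (u,v) in proj(s,pts): cv2.circle(c,(int((u-270+.5)*8),int((v-250+.5)*8)),2,(0,255,0),-1)
cv2.imwrite("pics/hover2.png",c)
E
```

```text
False
[ 0.5897818  -0.19009517  0.00842128] 5.8667 [ 0.51500818 -0.61974832 -0.05228423]
305 [-0.0845 -0.101  -0.0029] 0.1094 34.0
306 [-0.0854 -0.0999 -0.003 ] 0.1083 35.0
307 [-0.084  -0.0965 -0.0029] 0.1049 34.0
308 [-0.0586 -0.0696 -0.0007] 0.0781 33.0
309 [-0.0599 -0.0687 -0.0009] 0.0772 33.0
310 [-0.0602 -0.0669 -0.0009] 0.0753 35.0
311 [-0.0588 -0.0634 -0.0009] 0.0718 33.0
312 [-0.0595 -0.0619 -0.001 ] 0.0704 34.0
313 [-0.0601 -0.0603 -0.0011] 0.0687 34.0
314 [-0.0594 -0.0575 -0.001 ] 0.0659 33.0
315 [-0.0594 -0.0552 -0.0011] 0.0637 33.0
316 [-0.0589 -0.0526 -0.0011] 0.0611 33.0
317 [-0.0579 -0.0493 -0.001 ] 0.0578 33.0
318 [-0.057  -0.0462 -0.001 ] 0.0546 33.0
319 [-0.0579 -0.0449 -0.0011] 0.0533 34.0
320 [-0.0573 -0.0421 -0.0011] 0.0505 35.0
321 [-0.0557 -0.0382 -0.001 ] 0.0466 59.0
322 [-0.0356 -0.0148  0.0006] 0.0232 122.0
323 [-0.0387 -0.0157  0.0003] 0.0241 182.0
324 [-0.0393 -0.014   0.0002] 0.0224 191.0
325 [-0.0385 -0.0108  0.0002] 0.0192 164.0
326 [-0.0393 -0.0093  0.0001] 0.0177 142.0
327 [-0.0408 -0.0085 -0.0001] 0.0169 137.0
328 [-0.0399 -0.0051 -0.    ] 0.0135 137.0
329 [-0.0391 -0.0019 -0.    ] 0.0103 137.0
```

View pics/hover2.png

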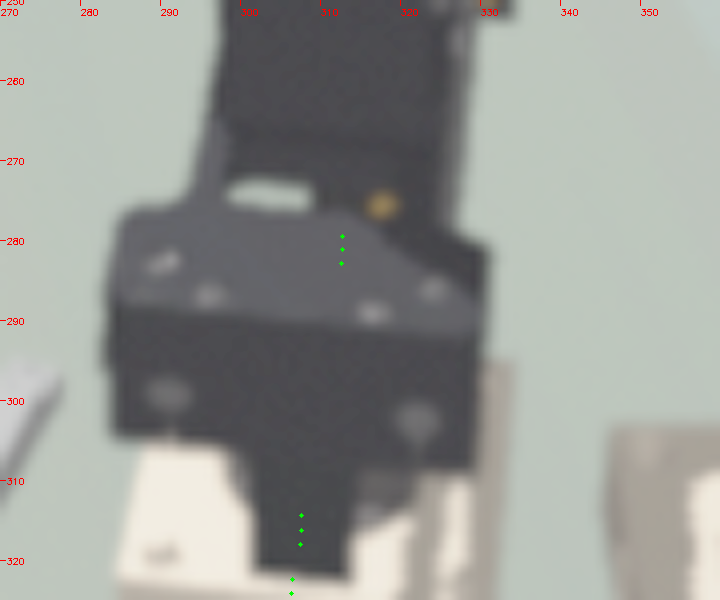

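The near fingertip's bottom edge is at about (306.5,321.3), which confirms the finger end is about 38 mm above the reported TCP. The fingers clear the mould on both sides. I'll descend to a true finger-end height of about 25.5 mm and grip.

```bash
python3 - <<'E'
from h import *
from rig import bot,jaws,telemetry,viewer
p=np.array([.5895,-.190,.0])
def show(n): 
    st=telemetry.sense(); print(n,st["ee_pos"].round(4),round(st["time_s"],2),st["force"].round(2),st["ft_torque"].round(3),round(st["finger_gap"],4)); return st
print(bot.movel(p+[0,0,-.0125],feed=.04,guard=5)); show("down")
jaws.clamp(5); show("grip5"); 
s=viewer.read_camera("side"); np.savez("side4.npz",**s)
jaws.clamp(30); show("grip30")
s=viewer.read_camera("side"); np.savez("side5.npz",**s)
cv2.imwrite("pics/grip.png",crop(s["pixels"],270,250,90,75,8))
E
```

```text
False
down [ 0.5895 -0.1899 -0.0126] 6.58 [-0.85  0.12  0.05] [-0.017 -0.199 -0.006] 0.0886
grip5 [ 0.5897 -0.19   -0.0123] 6.87 [ 0.59 -0.35  0.29] [-0.009 -0.145  0.033] 0.0798
grip30 [ 0.5897 -0.1901 -0.0123] 7.13 [ 0.08 -0.79  0.95] [ 0.021 -0.148 -0.058] 0.0789
```

View pics/grip.png

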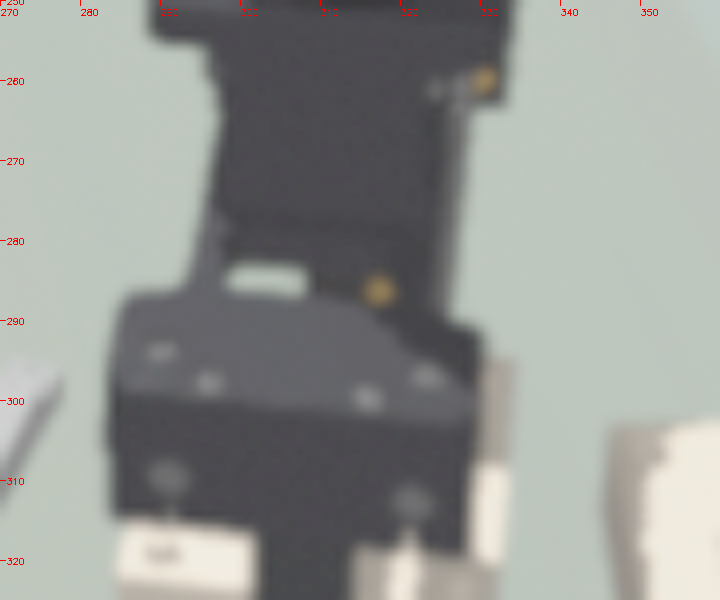

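The jaws stopped at 79–80 mm, so they closed on the 80 mm mould's sides, not on the bar. The hidden inner pads reach lower than the finger backs seen in the picture, which makes the true offset 34 mm or less. The body's edge suggests about 33 mm. I'll open, rise a few mm at a time and re-close gently until the fingers pass over the mould.

```bash
python3 - <<'E'
from h import *
from rig import bot,jaws,telemetry,viewer
p=np.array([.5895,-.190,.0])
def show(n): 
    st=telemetry.sense(); print(n,st["ee_pos"].round(4),round(st["time_s"],2),st["force"].round(2),st["ft_torque"].round(3),round(st["finger_gap"],4)); return st
for z in (-.009,-.0065,-.004,-.001):
    jaws.let_go(); bot.movel(p+[0,0,z],feed=.04,guard=6); jaws.clamp(3)
    if show(z)["finger_gap"]<.02: break
s=viewer.read_camera("side"); np.savez("side6.npz",**s)
t=viewer.read_camera("top"); np.savez("top6.npz",**t)
cv2.imwrite("pics/grip2.png",np.hstack([crop(s["pixels"],280,270,56,60,7),crop(t["pixels"],345,190,57,60,7)]))
E
```

```text
-0.009 [ 0.5895 -0.19   -0.009 ] 8.92 [0.47 0.07 0.36] [ 0.009 -0.119  0.04 ] 0.0122
```

View pics/grip2.png

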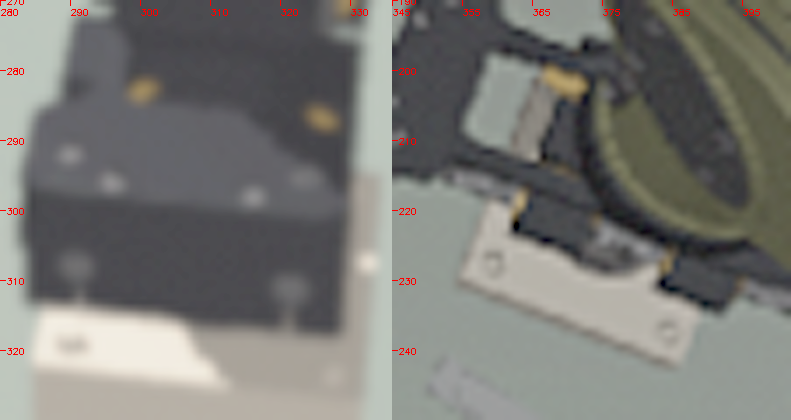

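The gap is now 12.2 mm, so the bar is gripped. The mould corner is still at about (355,230), so the mould hasn't moved. Next I'll tighten, lift and carry the knob over the stem.

```bash
python3 - <<'E'
from h import *
from rig import bot,jaws,telemetry,viewer
def show(n): 
    st=telemetry.sense(); print(n,st["ee_pos"].round(4),round(st["time_s"],2),st["force"].round(2),st["ft_torque"].round(3),round(st["finger_gap"],4)); return st
p=np.array([.5895,-.190,.0])
jaws.clamp(35); show("grip")
print(bot.movel(p+[0,0,.02],feed=.05,guard=12)); bot.wait(.2); show("lift")
bot.movel(p+[0,0,.16],feed=.15)
t=viewer.read_camera("top"); np.savez("top7.npz",**t)
q=tool(np.radians(5),1); s0=np.array([.550,.1997,0])
bot.move_pose(s0+[0,0,.16],q); bot.movel(s0+[0,0,.112],feed=.1); bot.wait(.3); show("hover")
s=viewer.read_camera("side"); np.savez("side7.npz",**s)
cv2.imwrite("pics/hover3.png",np.hstack([crop(s["pixels"],225,140,56,60,7),crop(s["pixels"],285,280,57,60,7)]))
E
```

```text
grip [ 0.5895 -0.19   -0.009 ] 9.23 [-0.28  0.86  1.13] [-0.009 -0.154 -0.023] 0.0114
False
lift [ 0.5892 -0.19    0.0196] 10.17 [-0.8  -0.59 -0.75] [ 0.055 -0.156  0.015] 0.0116
hover [0.5503 0.1999 0.1125] 13.69 [-0.32 -0.1  -1.24] [ 0.023 -0.127  0.021] 0.0117
```

View pics/hover3.png

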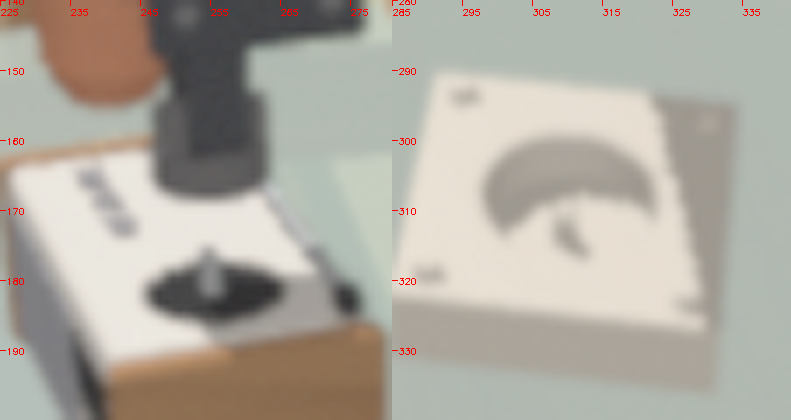

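The knob is held upright with its skirt spanning u≈246.7–263.3 and the near rim low at v≈168. The stem is centred at u≈255.1 with its tip near v≈175.5. The mould stayed put and is now empty. I'll compare these with the projected expectations.

```bash
python3 - <<'E'
from h import *
s=np.load("side7.npz"); g=s["pixels"].astype(float).mean(2)
e=np.array([.5503,.1999,.1125])
th=np.linspace(0,2*np.pi,200); ring=lambda z,r:np.c_[e[0]+r*np.cos(th),e[1]+r*np.sin(th),np.full(200,z)]
b=proj(s,ring(e[2]+.016,.021)); tp=proj(s,ring(e[2]+.031,.021))
print("pred skirt bottom u",b[:,0].min(),b[:,0].max(),"vmax",b[:,1].max(),"top u",tp[:,0].min(),tp[:,0].max(),"vmin",tp[:,1].min())
print("pred stem tip",proj(s,[[.55,.1997,.102],[.55,.1997,.093],[.55,.1997,.086]]))
def edges(row,lo,hi):
    x=np.arange(lo,hi); r=g[row,lo:hi]; d=np.abs(np.diff(r)); 
    l=d[:len(d)//2]; h=d[len(d)//2:]; f=lambda w,o:(w**2*(np.arange(len(w))+o+lo+.5)).sum()/(w**2).sum()
    return f(l,0),f(h,len(d)//2)
for v in (162,163,164): print("skirt row",v,np.round(edges(v,242,269),2))
for v in (177,178,179,180,181): print("stem row",v,np.round(g[v,249:262]))
print("col 254",np.round(g[160:186,254]))
E
```

```text
pred skirt bottom u 245.4056409022261 262.6495427449431 vmax 168.95734958475614 top u 245.04814663532414 262.42443847960385 vmin 156.2765678544942
pred stem tip [[254.42864496 175.23511903]
 [254.59813479 178.51779346]
 [254.72905457 181.05072993]]
skirt row 162 [246.16 263.03]
skirt row 163 [246.17 263.04]
skirt row 164 [246.16 263.04]
stem row 177 [196. 185. 156. 134. 106.  95.  99. 105. 115. 124. 136. 143. 162.]
stem row 178 [126. 114.  88.  72.  71.  87.  89.  70.  53.  54.  66.  73.  90.]
stem row 179 [57. 52. 42. 42. 62. 87. 88. 65. 38. 31. 31. 34. 38.]
stem row 180 [33. 33. 31. 36. 59. 86. 88. 65. 34. 23. 21. 22. 22.]
stem row 181 [31. 30. 31. 33. 51. 78. 81. 62. 34. 19. 18. 17. 17.]
col 254 [ 29.  29.  37.  46.  50.  50.  50.  54. 113. 191. 212. 214. 215. 214.
 201. 153. 115.  95.  87.  87.  86.  78.  48.  30.  29.  47.]
```

Knob and stem share the same image bias, +0.7 px against +0.6 px, so they're aligned in x to about 0.3 mm. I'll insert with a guard: tip contact should come at ee z≈0.086 and home at ≈0.074.

```bash
python3 - <<'E'
from h import *
from rig import bot,jaws,telemetry
def show(n): 
    st=telemetry.sense(); print(n,st["ee_pos"].round(4),round(st["time_s"],2),st["force"].round(2),st["ft_torque"].round(3),round(st["finger_gap"],4)); return st
s0=np.array([.550,.1997,0])
bot.movel(s0+[0,0,.090],feed=.06,guard=4); bot.wait(.2); show("above")
for z in (.086,.083,.080,.077,.0745):
    h=bot.movel(s0+[0,0,z],feed=.02,guard=5); bot.wait(.1); show((z,h))
    if h: break
E
```

```text
above [0.5502 0.1999 0.0903] 14.46 [-0.03 -0.37 -0.06] [ 0.093 -0.088 -0.014] 0.0114
(0.086, False) [0.55   0.1997 0.086 ] 14.91 [0.2  0.14 0.04] [ 0.066 -0.117 -0.   ] 0.0117
(0.083, False) [0.5499 0.1996 0.0829] 15.31 [-0.11  0.38 -1.12] [-0.061 -0.072  0.054] 0.0116
(0.08, False) [0.5499 0.1996 0.0799] 15.71 [-1.16 -0.47 -1.17] [-0.131 -0.051 -0.003] 0.0115
(0.077, False) [0.5499 0.1996 0.0769] 16.11 [-0.93 -0.82 -0.56] [-0.108 -0.02  -0.004] 0.0116
(0.0745, False) [0.5499 0.1996 0.0744] 16.48 [-1.15 -1.2  -0.7 ] [-0.204  0.055 -0.015] 0.0118
```

The knob slid on with no axial load. Now I'll go home and press in small steps, watching the force.

```bash
python3 - <<'E'
from h import *
from rig import bot,jaws,telemetry
s0=np.array([.550,.1997,0])
for z in np.arange(.074,.067,-.0005):
    h=bot.movel(s0+[0,0,z],feed=.01,guard=20); bot.wait(.1)
    f=np.mean([(bot.wait(.02),telemetry.sense()["force"])[1] for _ in range(5)],0); st=telemetry.sense()
    print(round(z,4),h,st["ee_pos"].round(4),f.round(2),round(st["time_s"],2))
    if h or f[2]>11: break
E
```

```text
0.074 False [0.55   0.1996 0.074 ] [-1.15 -1.34 -0.06] 16.92
0.0735 False [0.55   0.1996 0.0736] [-1.07 -2.16  2.1 ] 17.35
0.073 False [0.55   0.1996 0.073 ] [-1.5  -2.22  2.64] 17.78
0.0725 False [0.55   0.1996 0.0725] [-1.43 -2.49  3.2 ] 18.22
0.072 False [0.55   0.1996 0.072 ] [-1.88 -3.06  3.88] 18.65
0.0715 False [0.55   0.1996 0.0715] [-1.75 -3.44  4.55] 19.08
0.071 False [0.55   0.1997 0.071 ] [-2.21 -3.77  4.81] 19.52
0.0705 False [0.55   0.1997 0.0708] [-2.3  -3.62  6.96] 19.95
0.07 False [0.5501 0.1997 0.0707] [-3.31 -4.45  9.58] 20.38
0.0695 False [0.5501 0.1997 0.0706] [-3.95 -4.94 12.8 ] 20.82
```

The force trace matches the spring: about 2 N at 0.0736, rising to about 5 N at 0.071, then a hard stop after 3 mm of travel. One last check before handing in.

```bash
python3 - <<'E'
from h import *
from rig import viewer,telemetry,bot
s=viewer.read_camera("side"); t=viewer.read_camera("top")
cv2.imwrite("pics/final.png",np.vstack([np.hstack([crop(s["pixels"],225,150,57,40,7),crop(s["pixels"],265,280,57,40,7)]),np.hstack([crop(t["pixels"],340,170,57,42,7)]*2)])[:, :798])
bot.wait(.5); st=telemetry.sense(); print(st["ee_pos"].round(4),st["force"].round(2),st["finger_gap"],st["time_s"])
E
```

```text
[0.5501 0.1997 0.0705] [-4.05 -6.11 12.26] 0.011759945529309555 21.4167
```

View pics/final.png

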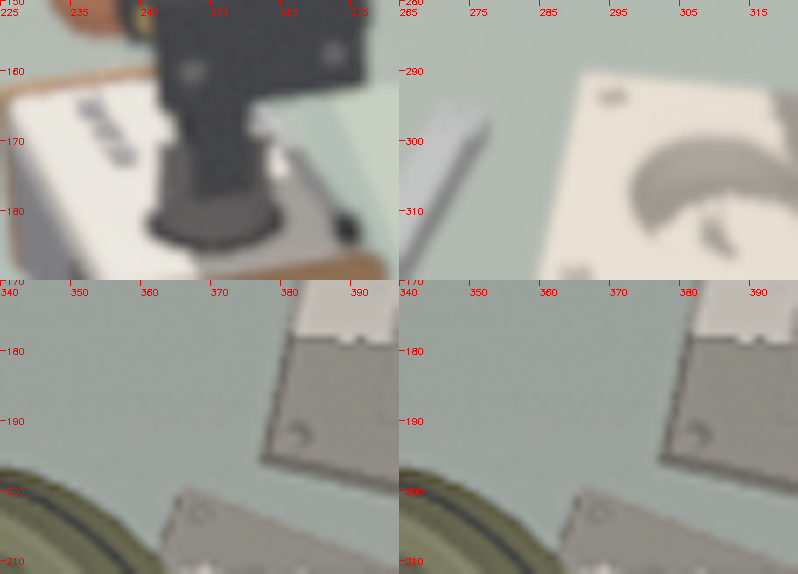

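The knob sits low over the dial, with its skirt around (255,180). The mould corner is at about (366.5,199.6), against (366.9,199.3) at the start. The clipper and upper half haven't moved in view.

```bash
python3 -c "
from rig import order; print(order.finish_job())"
```

```text
the job is handed in; nothing more can be done
None
```

I took the knob out of the mould, turned it to match the stem's flat and pushed it fully home. I then pressed it down and handed the job in with the fingers still gripping and the stem held in. The robot's clock read about 21 s.

**What the last checks showed:**
- **Fit:** the knob slid about 12 mm onto the stem with almost no resistance.
- **Press:** force started at about 2 N, rose to about 5 N over 3 mm, then met a hard stop. It was holding about 12 N at hand-in, with the fingers 11.8 mm apart on the bar.
- **Bystanders:** the mould corner was within about half a pixel (roughly 1 mm) of where it started. The upper half looked unmoved in the last picture, as did the part of the clipper in view. I didn't re-check the vase or the pill organizer, but the arm went nowhere near them.

**What disagreed or went wrong:**
- **Tool length:** the finger ends are about 33 mm behind the reported TCP, not at it as stated. I worked from the measured offset.
- **First grip:** because of that, the first closing gripped the sides of the mould (at 5 N, then 30 N). I released it, rose 3.5 mm and then gripped the bar; no shift of the mould showed.
- **Sideways load:** about 4–6 N of sideways force remained on each horizontal axis while pressing. I left it, as it did not stop the stem from going fully in.

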